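# Vent the vacuum pot and take its lid off

## Task

The wide, low vacuum pot on the repair desk is still under vacuum. Turn the vent tap on its lid a quarter turn counter-clockwise, as far as it goes, to let the air in, and leave it open; then lift the lid straight off by its black knob, keep it level, set it down gently with the knob up, wholly on the black square mat, and let go.

Things in the scene. Friction and masses are not known exactly. Their poses are not given: they have to be found in the camera images.
- vent_tap (a joint): Vent tap on the lid, a hinge about the lid's upright axis through the tap's bar. 0 = shut, bar pointing at the knob; grows counter-clockwise seen from above, to a stop at 1.571 (fully open, bar square to that line). Starts 0 to 0.15. Stiff (0.04 N m), stays where left. Until it is past about half open the vacuum holds the lid on: do not pull at it then.
- tap_bar (a point): Centre of the tap's grip: an upright flat steel bar 42 mm long (its x axis), 10 mm thick (its y axis), 24 mm tall; this point is half-way up. It stands 62 mm from the knob's axis, towards the lid's -x, and 32 mm above the lid's flat top.
- lid_knob (a point): Grip point on the axis of the black round knob (34 mm diameter, 40 mm tall) in the middle of the aluminium lid (180 mm diameter, about 0.55 kg): 24 mm above the lid's flat top, 52 mm above its lower edge. Axes: z up; tap towards -x; a dial gauge (32 mm diameter, 22 mm tall) 70 mm off towards +x; nothing beside the knob along y.
- jar: Wide, low clear jar under the lid, 162 mm diameter, 100 mm tall, fixed to the desk; origin at the centre of its underside. The lid's skirt reaches 22 mm down around its rim with 4 mm to spare, so the lid must rise 30 mm before going sideways. Jar and mat lie on opposite sides of the robot's x axis, either way round; things between them are under 60 mm tall.
- mat: Black rubber mat, 250 x 250 mm, 3 mm thick, fixed flat on the desk. The origin is the centre of its underside, z up, x and y along its edges.
Not all that is in view belongs to the job. What is shaped like the part that bears vent_tap but blue or pink is not meant.

How it is judged:
On the way:
1. the vent tap is turned open (past 1.2 rad) while the lid is still on the jar (value of joint vent_tap above 1.2 rad and horizontal distance between lid_knob and jar below 0.015 m and height (world z) of lid_knob below 0.14 m), for 0.2 s.
At the end, for the whole second after the job is handed in: the lid lies flat, knob up, on the mat with its centre within 35 mm of the mat's centre (so wholly on it), released and at rest, and the vent tap is still open (past 1.2 rad) (horizontal distance between lid_knob and mat below 0.035 m and height (world z) of lid_knob between 0.05 and 0.06 m and angle between lid_knob's own z axis and vertical below 0.08 rad and value of joint vent_tap above 1.2 rad and linear speed of lid below 0.02 m/s); the robot touches nothing.
It fails at once if the lid is lifted (more than 15 mm) while the vent tap is less than 1.0 rad open (height (world z) of lid_knob above 0.145 m and value of joint vent_tap below 1 rad).
It fails at once if the lid is tipped by more than 30 degrees (angle between lid_knob's own z axis and vertical above 0.52 rad).
It fails at once if the lid is dropped (it falls faster than 0.6 m/s with no finger on it) (linear speed of lid above 0.6 m/s and contact force between the fingers and lid below 0.1 N).
It also fails if it takes over 54 s, if anything falls off the work surface, if the arm or the gripper's body presses on something with over 40 N, if the wrist force passes 120 N, or if a joint passes its speed limit or range.

## Robot

A 7-joint arm with a two-finger parallel gripper is mounted at the origin on the work surface. World frame = base frame: x ahead of the robot, y to its left, z up, the work surface at z = 0. Lengths are in m, angles in rad, forces in N, time in s.
With the tool pointing down it reaches from about 0.4 to 0.9 m from the base axis. Payload 5.5 kg.
Tool frame: the origin (TCP) lies on the mounting face of the last link; the fingertips stand 178 mm ahead of it and the grasp point (between the pads) lies 159 mm ahead of it (arm.grip_point_offset is the distance from the TCP to the grasp point, in m); z points along the fingers, y is the direction in which the jaws open and shut (so a half turn about z gives the same grasp; the last joint's range is limited). The gripper opens to 92 mm and grips with 3 to 60 N. Pads are 19 mm wide; open, the fingers measure 130 mm over their backs; the gripper's body (75 mm by 190 mm) begins 47 mm behind the grasp point.
Start: joints at [1.579, 0.501, -0.427, 1.55, 0.221, 1.138, -0.21], TCP at [0.164, -0.629, 0.405] pointing down, gripper open.
Joint ranges: [-2.88, 2.88], [-0.31, 2.03], [-1.54, 1.56], [0.2, 2.42], [-1.41, 4.55], [0.19, 2.02], [-2.57, 2.57]. Speed limits (rad/s): [2.57, 2.57, 3.14, 3.14, 3.14, 3.14, 3.14].

## Interface

Orientations are given as a unit quaternion [w, x, y, z].
In Python, from bench import arm, optics gives the robot as it stands.
- The arm moves only by the tool apply_moves, never from a script. Its argument "rows" is text: rows parted by semicolons, each of 6 numbers parted by spaces: the shift along the tool's x, y, z in m, then the turn, a rotation vector about the tool's x, y, z in degrees. In form: dx dy dz rx ry rz; .... A call has 1 to 20 rows; each row shifts and turns the commanded pose from where the row before left it, along the tool's axes as they then stand; what a row does not reach is not made up. A row lasts 1/8 s, in which the tool goes at most 62.5 mm and 10.7 degrees, less where a joint would pass 70% of its speed; a pose out of reach is approached as far as the arm can. A call is refused whole if a number of a shift passes 0.0625 or a number of a turn 10.7, either way. A call with a gripper value outside its range is refused whole. "gripper" is the finger opening in m, from 0 to 0.0918, set as the call begins (left out, the last holds). The fingers move at their own pace and stop on an object; "newtons" is the grip in N (left out, the last holds). Time passes only in rows, so rows that do not move let the fingers close. It gives the time, the measured TCP pose, the force and the opening at its end, in the units of the state.
- arm.sense(): the state, without advancing time (a new reading comes with each control period).
- optics.grab_frame(name): name is "scene" or "top" or "wrist"; returns a dict with "pixels" (384x512x3 uint8, red, green, blue), "fov_y" (degrees; the focal length in pixels is half the picture's height over the tangent of half this angle, whatever the lens; pixels are square), "cx", "cy" (the principal point, pixels), "distortion" ([k1, k2, p1, p2, k3] as OpenCV has them; the pictures are not rectified), "R" (3x3) and "t" (3): a world point X has camera coordinates R X + t; the wrist camera has in their place "T_tool_cam" (4x4, takes a point from camera to tool coordinates, whose origin is the TCP and whose axes are the flange's). Camera axes: x right, y down, z forward; pixel columns grow to the right and rows downward; lengths in m; the calibration is good to about 2 mm. A picture is of the moment at which its call begins: read the wrist's pose just before it. There is no depth.
- arm.sign_off(): hands the job in, once; it reports no verdict.
The state is a dict: "t": time; "q": joint angles; "qvel": joint speeds; "effort": joint torques, N m; "tcp_pos": TCP position; "orientation": TCP orientation; "contact_force": force on the tool from outside, world axes, zero at the start; "moment": the same for the moment, N m; "gripper_width": opening from 0.0 (shut) to 1.0 (fully open).
Only numpy, scipy, OpenCV 4.12 (cv2) and the standard library are available. Lean on these libraries where they do the work, as an engineer would, in place of code of your own. Each camera call takes 0.05 s, during which the arm holds its last target. There are 200 camera calls.

## Working session

There is one attempt and no reset: what is moved stays moved. The work goes in short steps, Python scripts to look and compute and a tool call to move; the robot and the scene stay as the last step left them, time stands still between calls to the robot, and variables do not carry over. Pictures are saved under pics/ and viewed, about 8 in all and at most 12, crops included, and the job is handed in when it is done.

Besides the shell and the picture viewer there is one more tool, called after "Emit:" as name(argument=value, ...) on one line, values as JSON. apply_moves: Moves the arm, as the interface text tells. Its arguments: {"type":"object","properties":{"rows":{"type":"string"},"gripper":{"type":"number"},"newtons":{"type":"number"}},"required":["rows"]}

```bash
mkdir -p pics; cat > h.py <<'E'
import numpy as np, cv2, pickle
from bench import arm, optics
from scipy.spatial.transform import Rotation as Rn
def grab(n):
    s=arm.sense(); f=optics.grab_frame(n); 
    if n=="wrist":
        w,x,y,z=s["orientation"]; T=np.eye(4); T[:3,:3]=Rn.from_quat([x,y,z,w]).as_matrix(); T[:3,3]=s["tcp_pos"]
        C=np.linalg.inv(T@np.array(f["T_tool_cam"])); f["R"]=C[:3,:3]; f["t"]=C[:3,3]
    h=f["pixels"].shape[0]; fl=h/2/np.tan(np.radians(f["fov_y"])/2)
    f["K"]=np.array([[fl,0,f["cx"]],[0,fl,f["cy"]],[0,0,1]]); f["D"]=np.array(f["distortion"],float)
    f["R"]=np.array(f["R"]); f["t"]=np.array(f["t"])
    return f
def save(f,p,s=1.5):
    cv2.imwrite(p,cv2.resize(f["pixels"][:,:,::-1],None,fx=s,fy=s,interpolation=cv2.INTER_CUBIC))
def ray(f,uv):
    p=cv2.undistortPoints(np.array([[uv]],float),f["K"],f["D"])[0,0]
    d=f["R"].T@np.array([*p,1]); return -f["R"].T@f["t"], d/np.linalg.norm(d)
def atz(f,uv,z):
    o,d=ray(f,uv); return o+d*(z-o[2])/d[2]
def tri(obs):
    A=0;b=0;L=[ray(f,uv) for f,uv in obs]
    for o,d in L:
        P=np.eye(3)-np.outer(d,d); A=A+P; b=b+P@o
    x=np.linalg.solve(A,b); return x,[np.linalg.norm((np.eye(3)-np.outer(d,d))@(x-o)) for o,d in L]
def proj(f,X):
    return cv2.projectPoints(np.array(X,float).reshape(-1,3),cv2.Rodrigues(f["R"])[0],f["t"],f["K"],f["D"])[0][:,0]
E
python3 - <<'E'
from h import *
F={}
for n in ("top","scene"):
    f=grab(n); F[n]=f; save(f,f"pics/{n}0.png"); print(n,f["fov_y"],-f["R"].T@f["t"],f["D"])
pickle.dump(F,open("F0.pkl","wb")); print(arm.sense())
E
```

```text
top 48.625768007628906 [ 0.33915716 -0.14645054  1.4682574 ] [0.01329329 0.         0.         0.         0.        ]
scene 50.88181238775779 [ 1.11860306 -0.4372493   0.85895835] [0.04386049 0.         0.         0.         0.        ]
{'t': 0.1, 'q': array([ 1.57921333,  0.50176209, -0.42682321,  1.55133541,  0.22079832,
        1.1383112 , -0.21030932]), 'qvel': array([ 0.00068361, -0.001464  , -0.0005997 , -0.00189849,  0.0015523 ,
       -0.00127742, -0.00097648]), 'effort': array([-9.97394876e-03, -5.67864704e+01, -5.83816364e+00, -2.79912668e+01,
       -6.91257301e-02,  2.41530687e-02,  5.84142867e-05]), 'tcp_pos': array([ 0.16370228, -0.62871849,  0.40378235]), 'orientation': array([-8.77405006e-04,  9.91893103e-01,  1.27072010e-01, -7.67064853e-05]), 'contact_force': array([-0.23192102,  1.10502891, -0.31112071]), 'moment': array([-0.0138982 ,  0.02760919, -0.00368623]), 'gripper_width': 0.9988153211281818}
```

View pics/top0.png

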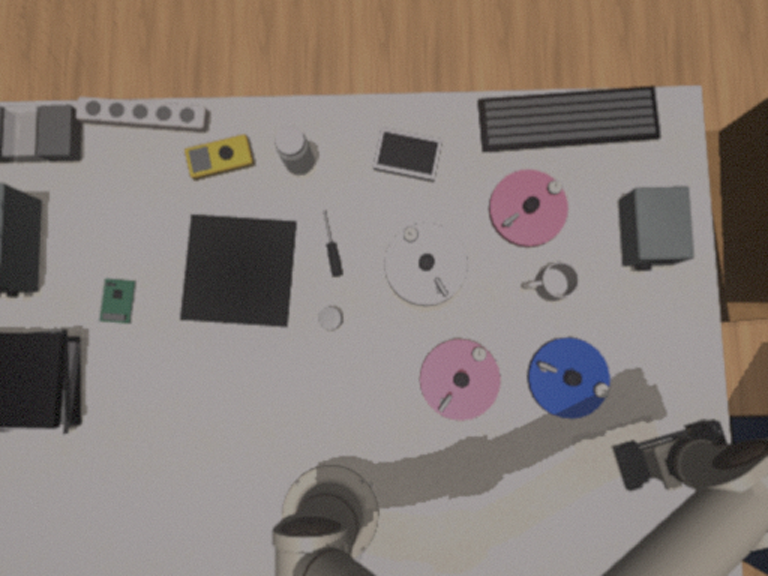

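View pics/scene0.png

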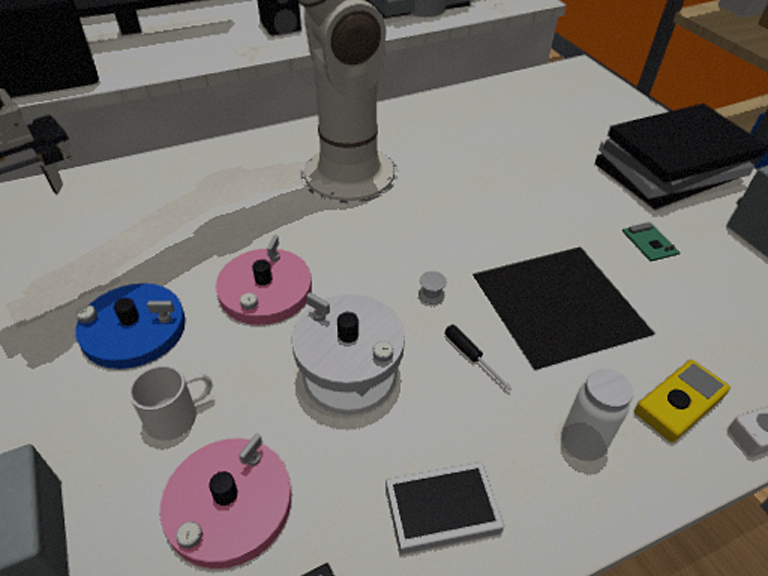

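Top view (display px): the jar with the aluminium lid has its knob at (427,262), tap at (441,288) and gauge at (410,233). The mat corners are (191,215), (297,220), (288,326) and (181,321). In the scene view the knob top is at (347,316), tap at (318,303) and gauge at (383,350). The pink and blue lids are decoys.

```bash
python3 - <<'E'
from h import *
F=pickle.load(open("F0.pkl","rb")); t,s=F["top"],F["scene"]
c=lambda u,v:((u+.5)/1.5-.5,(v+.5)/1.5-.5)
K,e=tri([(t,c(427,261)),(s,c(347.5,316))]);print("knobtop",K,e)
P,e=tri([(t,c(441,287)),(s,c(319,302))]);print("tap top",P,e)
G,e=tri([(t,c(410,233)),(s,c(383,349))]);print("gauge",G,e)
m=np.array([atz(t,c(*p),.003) for p in[(191,215),(297,220),(288,326),(181,321)]]);print("mat",m.mean(0),m,np.linalg.norm(m-np.roll(m,1,0),axis=1))
ms=np.array([atz(s,c(*p),.003) for p in[(651,332),(536,364),(474,274),(582,248)]]);print("mat scene",ms.mean(0))
d=K-P;print("tap->knob yaw",np.degrees(np.arctan2(d[1],d[0])),np.hypot(*d[:2]))
d=G-K;print("knob->gauge yaw",np.degrees(np.arctan2(d[1],d[0])),np.hypot(*d[:2]))
print(Rn.from_quat(np.roll(arm.sense()["orientation"],-1)).as_matrix())
E
```

```text
knobtop [ 0.5403377  -0.22244987  0.15007077] [np.float64(9.328369823964364e-05), np.float64(9.328369823956523e-05)]
tap top [ 0.48630392 -0.2503262   0.14041303] [np.float64(0.0006058829752276824), np.float64(0.0006058829752275257)]
gauge [ 0.60487146 -0.19011709  0.12625741] [np.float64(0.0009796728647738801), np.float64(0.0009796728647738652)]
mat [0.55082429 0.20529566 0.003     ] [[0.68345201 0.31953887 0.003     ]
 [0.6662853  0.07086006 0.003     ]
 [0.41847704 0.09232969 0.003     ]
 [0.43508281 0.33845402 0.003     ]] [0.24908842 0.24927063 0.24873657 0.24668388]
mat scene [0.55103964 0.20801174 0.003     ]
tap->knob yaw 27.289465152042126 0.060800811434932336
knob->gauge yaw 26.611841284160082 0.07218043666353231
[[ 9.67705397e-01  2.52083567e-01 -3.75156503e-04]
 [ 2.52083836e-01 -9.67703869e-01  1.72108945e-03]
 [ 7.08179685e-05 -1.76007844e-03 -9.99998449e-01]]
```

Emit:
apply_moves(rows="0.017 -0.012 0 0 0 0;0.034 -0.024 0 0 0 0;0.034 -0.024 0 0 0 0;0.034 -0.024 0 0 0 0;0.034 -0.024 0 0 0 0;0.034 -0.024 0 0 0 0;0.034 -0.024 0 0 0 0;0.034 -0.024 0 0 0 0;0.034 -0.024 0 0 0 0;0.034 -0.024 0 0 0 0;0.034 -0.024 0 0 0 0;0.034 -0.024 0 0 0 0;0.016 -0.009 0 0 0 0;0 0 0 0 0 -8;0 0 0 0 0 -7;0 0 0 0 0 0;0 0 0 0 0 0", gripper=0.045)

```text
t: 2.22
tcp_pos: [0.4857, -0.2499, 0.4047]
orientation: [-0.0, 0.967, 0.255, -0.0]
contact_force: [0.2, -0.0, 0.8]
gripper_width: 0.488
```

```bash
python3 - <<'E'
from h import *
f=grab("wrist"); save(f,"pics/w1.png"); pickle.dump(f,open("w1.pkl","wb"))
s=arm.sense();print(s["tcp_pos"],s["q"],Rn.from_quat(np.roll(s["orientation"],-1)).as_matrix()); print(f["T_tool_cam"],f["fov_y"])
E
```

```text
[ 0.48578521 -0.25012137  0.40475427] [ 0.98227822  0.35732024 -0.68444312  1.80693315  0.25531021  1.06717313
 -0.85148974] [[ 8.70267423e-01  4.92579547e-01 -5.18008267e-05]
 [ 4.92579545e-01 -8.70267424e-01 -4.02132054e-05]
 [-6.48887745e-05  9.48021490e-06 -9.99999998e-01]]
[[-2.17242276e-05 -9.56740657e-01 -2.90942115e-01  7.86974018e-02]
 [ 9.99999280e-01  3.28197820e-04 -1.15392167e-03  1.41403038e-04]
 [ 1.19949034e-03 -2.90941930e-01  9.56739962e-01  2.17835232e-02]
 [ 0.00000000e+00  0.00000000e+00  0.00000000e+00  1.00000000e+00]] 59.31435199114882
```

View pics/w1.png

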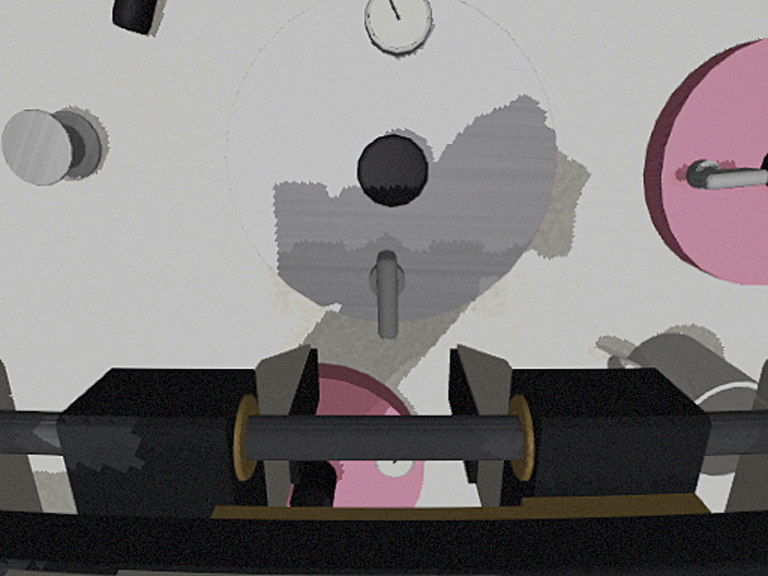

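Wrist view: the tap bar's top edge runs from about (387,252) to (388,336), and the knob top is a circle at (393,170). The bar is nearly aligned with tool x, so next I refine its centre and yaw.

```bash
python3 - <<'E'
from h import *
F=pickle.load(open("F0.pkl","rb")); t=F["top"];s=F["scene"]; w=pickle.load(open("w1.pkl","rb"))
c=lambda u,v:((u+.5)/1.5-.5,(v+.5)/1.5-.5)
print("knob top tri",tri([(w,c(393,170)),(t,c(427,261)),(s,c(347.5,316))]))
print("tap top tri",tri([(w,c(387.5,295)),(t,c(441,287)),(s,c(319,302))]))
a,b=atz(w,c(387,253),.15),atz(w,c(388.5,337),.15);k=atz(w,c(393,170),.15);g=atz(w,c(398,18),.128)
print("bar",a,b,np.linalg.norm(a-b),(a+b)/2,np.degrees(np.arctan2(*(a-b)[1::-1])));print("knob",k,"gauge",g)
d=g-(a+b)/2;print(np.degrees(np.arctan2(d[1],d[0])),np.hypot(d[0],d[1]))
E
```

```text
knob top tri (array([ 0.5414654 , -0.22249562,  0.15067578]), [np.float64(0.0016142975961870808), np.float64(0.0012383774510576501), np.float64(0.0004855552678482417)])
tap top tri (array([ 0.48690998, -0.25059748,  0.14057949]), [np.float64(0.0009728336979262206), np.float64(0.0008656080214744467), np.float64(0.0007706719301556458)])
bar [ 0.50834602 -0.23898125  0.15      ] [ 0.47161772 -0.26072033  0.15      ] 0.04267968313436262 [ 0.48998187 -0.24985079  0.15      ] 30.620826026077197
knob [ 0.54304191 -0.22237398  0.15      ] gauge [ 0.60323349 -0.1910532   0.128     ]
27.43728440687047 0.1276052028698637
```

Emit:
apply_moves(rows="0.002 0 0.02 0 0 -1;0 0 0.03 0 0 0;0 0 0.03 0 0 0;0 0 0.02 0 0 0;0 0 0.007 0 0 0;0 0 0 0 0 0")

```text
t: 3.02
tcp_pos: [0.4878, -0.2495, 0.2975]
orientation: [-0.0, 0.965, 0.264, -0.0]
contact_force: [-0.3, 0.8, 0.5]
gripper_width: 0.492
```

Emit:
apply_moves(rows="0 0 0 0 0 0;0 0 0 0 0 0;0 0 0 0 0 0;0 0 0 0 0 0", gripper=0, newtons=20)

```text
t: 3.52
tcp_pos: [0.4878, -0.2499, 0.2981]
orientation: [0.0, 0.965, 0.264, 0.0]
contact_force: [-0.3, -0.4, 1.3]
gripper_width: 0.119
```

Opening is 10.9 mm, so the bar is held. Turning counter-clockwise.

Emit:
apply_moves(rows="0 0 0 0 0 -3;0 0 0 0 0 -5;0 0 0 0 0 -6;0 0 0 0 0 -6;0 0 0 0 0 -6;0 0 0 0 0 -6;0 0 0 0 0 0")

```text
t: 4.4
tcp_pos: [0.4876, -0.2496, 0.2981]
orientation: [-0.0, 0.855, 0.519, -0.0]
contact_force: [-1.6, 1.1, 4.8]
gripper_width: 0.116
```

```bash
python3 -c "
from h import *
s=arm.sense();print(s['q'],s['moment'],s['contact_force'],s['tcp_pos'])"
```

```text
[ 1.0143102   0.5347455  -0.75368192  1.8915692   0.46249035  0.89717767
 -0.44588236] [0.14350725 0.34332248 0.02156946] [-1.61877916  1.08141937  4.84441666] [ 0.48755975 -0.24962767  0.29809729]
```

Emit:
apply_moves(rows="0 0 0 0 0 -6;0 0 0 0 0 -6;0 0 0 0 0 -6;0 0 0 0 0 -6;0 0 0 0 0 -6;0 0 0 0 0 -6;0 0 0 0 0 -6;0 0 0 0 0 -6;0 0 0 0 0 -4;0 0 0 0 0 -2;0 0 0 0 0 -2;0 0 0 0 0 0;0 0 0 0 0 0")

```text
t: 6.02
tcp_pos: [0.487, -0.2495, 0.298]
orientation: [-0.001, 0.512, 0.859, -0.001]
contact_force: [-5.3, 1.1, 7.2]
gripper_width: 0.115
```

```bash
python3 -c "
from h import *
s=arm.sense();print(s['q'],s['moment'],s['contact_force'],s['tcp_pos'],Rn.from_quat(np.roll(s['orientation'],-1)).as_matrix()[:,0])"
```

```text
[ 1.16224068  0.62714768 -0.97313818  1.88793276  0.62943409  0.9713638
  0.39569714] [ 0.2438869   0.95012793 -0.00982863] [-5.31914084  1.12706885  7.24563471] [ 0.48697053 -0.24952819  0.29801344] [-4.76169398e-01  8.79353154e-01  8.56857182e-04]
```

At yaw 118.4° the bar is at its stop. Next: open slightly, rise, turn back, and move over the knob.

Emit:
apply_moves(rows="0 0 0 0 0 0;0 0 0 0 0 0;0 0 -0.01 0 0 0;0 0 -0.03 0 0 0;0 0 -0.04 0 0 0;0 0 -0.02 0 0 0", gripper=0.028)

```text
t: 6.78
tcp_pos: [0.4883, -0.2495, 0.4002]
orientation: [0.002, 0.511, 0.86, 0.0]
contact_force: [0.4, -0.0, -1.0]
gripper_width: 0.308
```

Emit:
apply_moves(rows="0 0 0 0 0 7;0 0 0 0 0 9;0 0 0 0 0 9;0 0 0 0 0 9;0 0 0 0 0 9;0 0 0 0 0 9;0 0 0 0 0 9;0 0 0 0 0 9;0 0 0 0 0 9;0 0 0 0 0 9;0 0 0 0 0 3;0 0 0 0 0 0;0 0 0 0 0 0", gripper=0.08)

```text
t: 8.4
tcp_pos: [0.4876, -0.2496, 0.3976]
orientation: [-0.0, 0.971, 0.239, -0.0]
contact_force: [-0.5, -0.7, -0.9]
gripper_width: 0.873
```

```bash
python3 - <<'E'
from h import *
f=grab("wrist"); save(f,"pics/w2.png"); pickle.dump(f,open("w2.pkl","wb"))
s=arm.sense();print(s["tcp_pos"],s["q"],Rn.from_quat(np.roll(s["orientation"],-1)).as_matrix())
E
```

```text
[ 0.48754145 -0.24961972  0.39761769] [ 1.01287135  0.37990376 -0.73076329  1.81010064  0.28743131  1.06071908
 -0.91293346] [[ 8.85807158e-01  4.64053504e-01 -1.54881217e-04]
 [ 4.64053526e-01 -8.85807145e-01  1.63391681e-04]
 [-6.13724071e-05 -2.16606695e-04 -9.99999975e-01]]
```

View pics/w2.png

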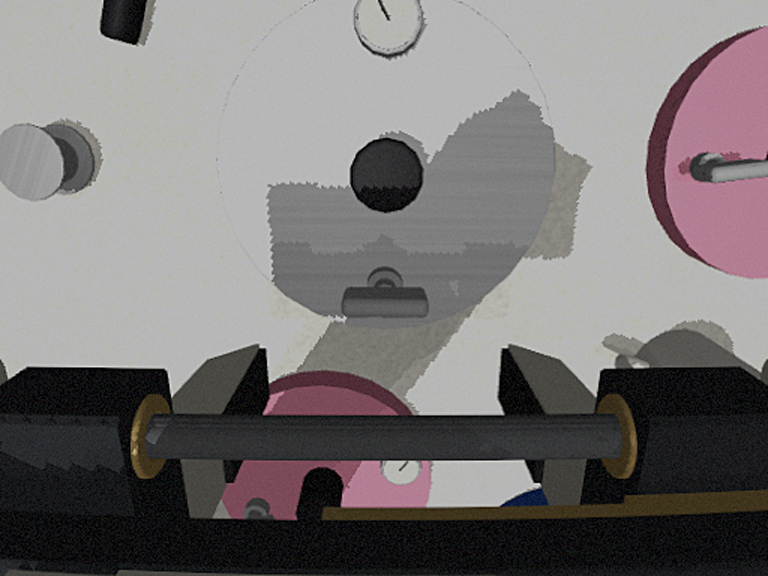

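Wrist view: the bar, from (343,302) to (428,302), now lies square to the knob line, so the tap is fully open. The knob is at (387,175), about 61.5 mm ahead in tool x.

Emit:
apply_moves(rows="0.02 0.001 0 0 0 0;0.025 0 0 0 0 0;0.0165 0 0.01 0 0 0;0 0 0.025 0 0 0;0 0 0.03 0 0 0;0 0 0.025 0 0 0;0 0 0.012 0 0 0;0 0 0.005 0 0 0;0 0 0 0 0 0")

```text
t: 9.57
tcp_pos: [0.5428, -0.222, 0.291]
orientation: [0.0, 0.971, 0.239, 0.0]
contact_force: [0.5, -1.3, 0.2]
gripper_width: 0.868
```

Emit:
apply_moves(rows="0 0 0 0 0 0;0 0 0 0 0 0;0 0 0 0 0 0;0 0 0 0 0 0;0 0 0 0 0 0", gripper=0, newtons=45)

```text
t: 10.2
tcp_pos: [0.5426, -0.222, 0.2908]
orientation: [0.0, 0.971, 0.239, 0.0]
contact_force: [0.2, 0.4, -0.2]
gripper_width: 0.38
```

Emit:
apply_moves(rows="0 0 -0.003 0 0 0;0 0 -0.006 0 0 0;0 0 -0.008 0 0 0;0 0 -0.01 0 0 0;0 0 -0.015 0 0 0;0 0 -0.02 0 0 0;0 0 -0.02 0 0 0;0 0 -0.01 0 0 0;0 0 -0.004 0 0 0;0 0 0 0 0 0;0 0 0 0 0 0")

```text
t: 11.58
tcp_pos: [0.5422, -0.222, 0.3859]
orientation: [-0.0, 0.971, 0.239, -0.001]
contact_force: [0.9, -0.7, -6.7]
gripper_width: 0.364
```

```bash
python3 - <<'E'
from h import *
f=grab("scene"); save(f,"pics/s3.png"); s=arm.sense();print(s["tcp_pos"],s["moment"],s["contact_force"],s["q"])
E
```

```text
[ 0.54227998 -0.22201283  0.38592739] [-0.02324652 -0.01209509 -0.01849945] [ 0.50727932  0.10344788 -6.34709966] [ 0.89036928  0.46582005 -0.717899    1.72820798  0.34155191  1.07808598
 -1.02832434]
```

View pics/s3.png

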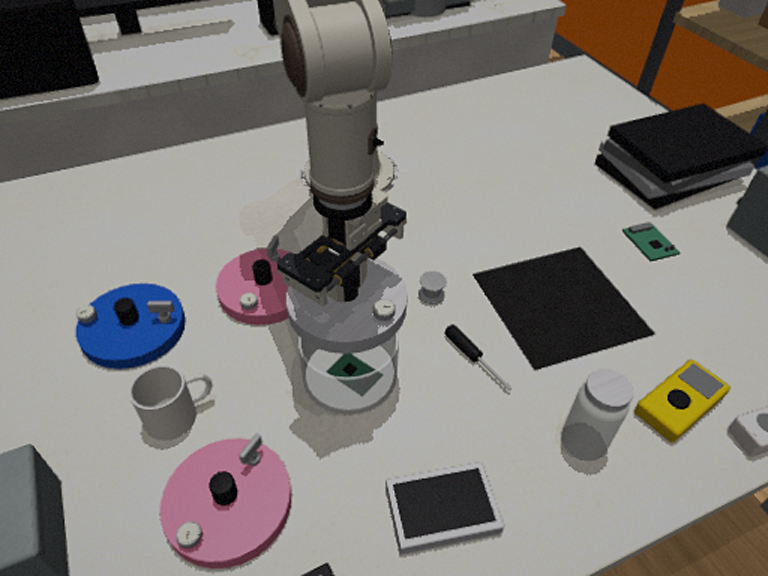

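The lid is up, level and clear of the jar, and the measured 6.4 N matches its weight. Carrying it to the mat.

Emit:
apply_moves(rows="0.005 -0.009 0 0 0 0;0.011 -0.020 0 0 0 0;0.016 -0.029 0 0 0 0;0.016 -0.029 0 0 0 0;0.016 -0.029 0 0 0 0;0.016 -0.029 0 0 0 0;0.016 -0.029 0 0 0 0;0.016 -0.029 0 0 0 0;0.016 -0.029 0 0 0 0;0.016 -0.029 0 0 0 0;0.016 -0.029 0 0 0 0;0.016 -0.029 0 0 0 0;0.016 -0.029 0 0 0 0;0.010 -0.018 0 0 0 0;0.005 -0.009 0 0 0 0;0 0 0 0 0 0;0 0 0 0 0 0;0 0 0 0 0 0")

```text
t: 13.88
tcp_pos: [0.5526, 0.2049, 0.3866]
orientation: [0.0, 0.971, 0.238, -0.0]
contact_force: [0.5, -0.0, -6.6]
gripper_width: 0.357
```

```bash
python3 - <<'E'
from h import *
s=arm.sense();print(s["tcp_pos"],s["orientation"],s["contact_force"],s["q"])
E
```

```text
[0.55256854 0.20491235 0.38660308] [ 3.94926813e-04  9.71367250e-01  2.37582601e-01 -1.34396841e-04] [ 0.45879727 -0.04945242 -6.5886351 ] [ 0.20034642  0.49583443 -0.80025018  1.71784954  0.39447676  1.09713572
 -1.81470504]
```

Emit:
apply_moves(rows="0 0 0.005 0 0 0;0 0 0.015 0 0 0;0 0 0.02 0 0 0;0 0 0.025 0 0 0;0 0 0.025 0 0 0;0 0 0.02 0 0 0;0 0 0.015 0 0 0;0 0 0.01 0 0 0;0 0 0.008 0 0 0;0 0 0.005 0 0 0;0 0 0.002 0 0 0;0 0 0 0 0 0")

```text
t: 15.38
tcp_pos: [0.5524, 0.2063, 0.237]
orientation: [0.0, 0.971, 0.239, 0.0]
contact_force: [0.7, -0.7, -6.5]
gripper_width: 0.361
```

```bash
python3 - <<'E'
from h import *
f=grab("scene"); save({"pixels":f["pixels"][100:300,230:490]},"pics/s4.png",3); s=arm.sense();print(s["tcp_pos"],s["contact_force"],s["gripper_width"])
E
```

```text
[0.55246237 0.20628844 0.23709597] [-0.17148961  0.17245177 -6.22985371] 0.3597658988590765
```

View pics/s4.png

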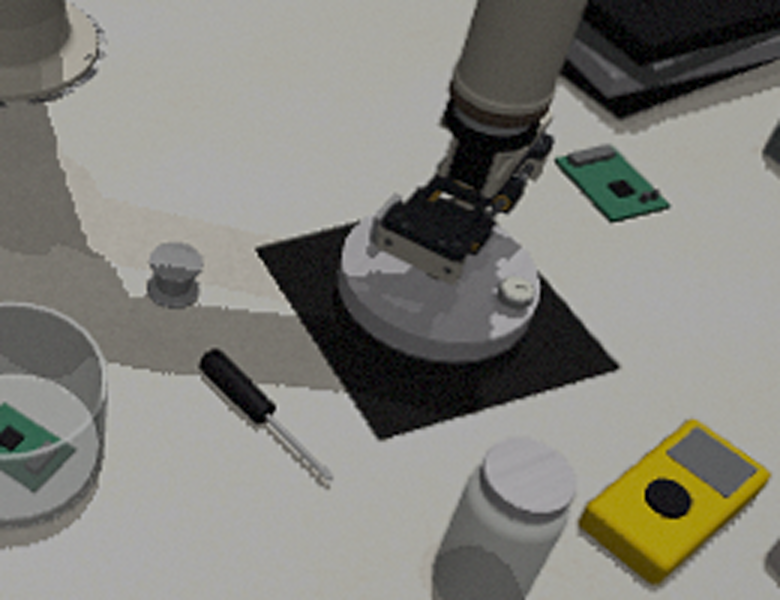

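Scene crop: the lid hovers level over the middle of the mat, centred near (440,270). Lowering in small steps.

Emit:
apply_moves(rows="0 0 0.004 0 0 0;0 0 0.004 0 0 0;0 0 0.003 0 0 0;0 0 0.003 0 0 0;0 0 0.002 0 0 0;0 0 0 0 0 0;0 0 0 0 0 0")

```text
t: 16.3
tcp_pos: [0.5523, 0.2063, 0.2208]
orientation: [-0.0, 0.971, 0.239, 0.0]
contact_force: [0.2, 0.1, -6.6]
gripper_width: 0.361
```

Emit:
apply_moves(rows="0 0 0.001 0 0 0;0 0 0.001 0 0 0;0 0 0.001 0 0 0;0 0 0.001 0 0 0;0 0 0 0 0 0;0 0 0 0 0 0")

```text
t: 17.05
tcp_pos: [0.5523, 0.2062, 0.2167]
orientation: [0.0, 0.971, 0.239, 0.0]
contact_force: [-0.3, 0.3, -6.2]
gripper_width: 0.363
```

Emit:
apply_moves(rows="0 0 0.001 0 0 0;0 0 0.001 0 0 0;0 0 0 0 0 0;0 0 0 0 0 0")

```text
t: 17.55
tcp_pos: [0.5523, 0.2064, 0.2158]
orientation: [0.0, 0.971, 0.239, 0.0]
contact_force: [-3.8, -2.4, 6.6]
gripper_width: 0.366
```

Contact: the force swung from −6.2 to +6.6 N at TCP height 0.216, as predicted. Releasing and rising.

Emit:
apply_moves(rows="0 0 -0.0005 0 0 0;0 0 0 0 0 0;0 0 0 0 0 0;0 0 0 0 0 0;0 0 0 0 0 0", gripper=0.075)

```text
t: 18.18
tcp_pos: [0.5523, 0.2063, 0.2152]
orientation: [-0.0, 0.971, 0.239, 0.0]
contact_force: [-0.8, 0.3, -0.2]
gripper_width: 0.81
```

Emit:
apply_moves(rows="0 0 -0.01 0 0 0;0 0 -0.02 0 0 0;0 0 -0.04 0 0 0;0 0 -0.04 0 0 0;0 0 -0.04 0 0 0;-0.04 0 -0.03 0 0 0;-0.04 0 0 0 0 0;-0.02 0 0 0 0 0;0 0 0 0 0 0;0 0 0 0 0 0")

```text
t: 19.42
tcp_pos: [0.4643, 0.1603, 0.3963]
orientation: [0.0, 0.971, 0.239, 0.001]
contact_force: [-0.0, 0.0, 1.0]
gripper_width: 0.817
```

```bash
python3 - <<'E'
from h import *
f=grab("wrist"); pickle.dump(f,open("w5.pkl","wb")); g=grab("scene"); pickle.dump(g,open("s5.pkl","wb"))
a=cv2.resize(f["pixels"],(400,300)); b=cv2.resize(g["pixels"][100:260,270:484],(400,300))
save({"pixels":np.hstack([a,b])},"pics/w5.png",1); s=arm.sense();print(s["tcp_pos"],s["contact_force"],s["gripper_width"])
E
```

```text
[0.46439071 0.16037414 0.39572991] [-0.56617602  1.28129146  0.50982478] 0.8181539166007854
```

View pics/w5.png

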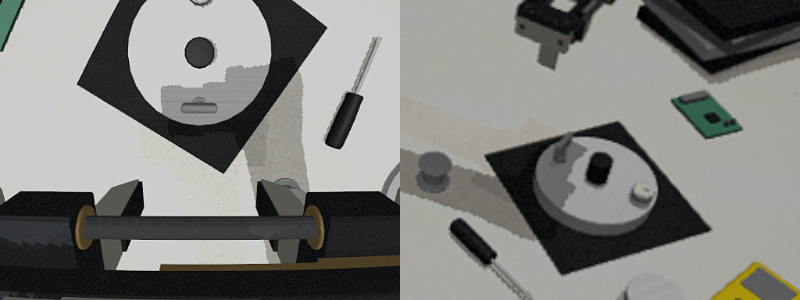

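Left half (wrist view): the lid is knob-up on the mat, knob at (200,52), tap bar square at (199,107). Right half (scene view): the lid lies flat, wholly on the mat. One numeric check, then I hand in.

```bash
python3 - <<'E'
from h import *
w=pickle.load(open("w5.pkl","rb"));s=pickle.load(open("s5.pkl","rb"))
X,e=tri([(w,(200*1.28,52*1.28)),(s,(270+(600-400)*.535,100+157*.533))]);print("knob top",X,e,"offset from mat",X[:2]-[.551,.2066])
print(arm.sign_off())
E
```

```text
knob top [0.55090185 0.20438466 0.07325362] [np.float64(0.0014316712497979439), np.float64(0.0014316712497978498)] offset from mat [-9.81492435e-05 -2.21534117e-03]
the job is handed in; nothing more can be done
None
```

The job is done and handed in at about 19.5 s of the 54 s allowed; the hand-in reports no verdict.

- **Tap:** I gripped the vent tap's bar and turned it about 88° counter-clockwise. A wrist picture then showed the bar square to the line to the knob, so it was fully open. It still looked square after the lid was on the mat.
- **Lift and carry:** I lifted the lid straight up by its black knob and carried it level to the mat. The load on the wrist was about 6.5 N, somewhat more than 0.55 kg would give (5.4 N).
- **Placing:** It touched down at the height I expected, with a light contact force of about 7 N. I then let go and moved the gripper clear.
- **Final checks:** The knob measured about 2 mm from the mat's centre, against the 35 mm allowed. Its top stood at 0.073 m, which fits the lid lying flat on the mat. The gripper touches nothing.

**One oddity:** the gripper opening drifted from 34.9 to about 33 mm while it held the knob. The touchdown height showed the lid had not slipped. No check failed.

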